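# Load-test a return spring and sort it

### The job

Test the return spring standing on the tester: press its brass cap straight down with 12 N, never more than 18 N, and hold that load steady for a good second while you see whether the top of the cap stays above the top of the red reference mark (pass) or has sunk below it (too weak). Then let go, lift the spring off the stud by its steel cup and stand it upright, released, in the green tray if it passed or in the red tray if it is too weak; leave the mark and everything else on the table where they are.

Things in the scene. Friction and masses are not known exactly. Their poses are not given: they have to be found in the camera images.
- tester: Spring tester, fixed: aluminium plate 110 (its x) x 150 (its y) x 12 mm, origin at the centre of its underside, z up. A steel stud 12 mm in diameter, 9 mm high, stands at its (0, -20 mm); a white scale column 12 x 12 mm, top at 86 mm, at its (0, +50 mm), a small ball lever that sets the mark on its far side. Fingers closing along its x keep clear of the column.
- stud (a point): Foot of the locating stud on the upper face of the tester's plate, on the stud's axis (12 mm above the table). The spring stands here at the start.
- mark_line (a point): Middle of the upper face of the red mark's 18 x 18 mm tongue, on the scale column, 53 mm to the side of the stud's axis. It rests in a high or a low detent, upper face about 76 or 67 mm above the table. Compare its height with the top of the loaded cap: they differ by more than 2 mm either way.
- spring: Spring cartridge, about 0.3 kg, 66 mm high: a steel cup 36 mm in diameter and 36 mm high (grip it here from above, fingers either side of the cap, 27 mm above its underside), then coils, then the cap. Origin at the centre of the cup's underside, z up. A bore in its foot, 16 mm wide, 11 mm deep, sits loosely over the stud: lift it over 9 mm straight up first. Its yaw does not matter.
- spring_cap: Brass cap, 26 mm in diameter, 5.5 mm thick; origin at the centre of its flat top, 66 mm above the cup's underside when free. It slides down up to 16 mm and springs back. Its stiffness (0.5 to 2 N per mm) and preload are not known: find the load by the force felt. Press its middle with closed fingertips, whose ends then show its height (its pose may not be read while touched); never grip it.
- green_tray: Green tray for springs that passed, fixed, 116 x 116 mm with a rim 8 mm high and 4 mm thick round a floor 3 mm above the table; origin at the centre of its underside.
- red_tray: Red tray for springs that are too weak, the same size as the green one; origin at the centre of its underside. The two trays stand left and right of the tester, either way round.
- lens_post: Bystander: loose black lens post with a ring lens holder, 48 x 38 x 112 mm, beyond the tester; origin at the centre of its underside. Not to be moved.
- tea_mug: Bystander: loose striped mug, 80 x 114 x 89 mm, at the far left; origin at the centre of its underside. Not to be moved.
- screw_tin: Bystander: loose open tin of screws, 63 mm in diameter and 20 mm high, at the near right; origin at the centre of its underside. Not to be moved.

How it is judged:
By the outcome, as a careful person would: the job done as asked, in the order asked, and still so for the second after the job is handed in, with the robot touching nothing.
It also fails if it takes over 64 s, if anything falls off the work surface, if the arm or the gripper's body presses on something with over 40 N, if the wrist force passes 120 N, or if a joint passes its speed limit or range.

### The arm

A 7-joint arm with a two-finger parallel gripper is mounted at the origin on a cart in front of the work surface, level with it; the furniture and walls round the work are solid. World frame = base frame: x ahead of the robot, y to its left, z up, the work surface at z = 0. Lengths are in m, angles in degrees, forces in N, time in s.
With the tool pointing down it reaches from about 0.425 to 0.875 m from the base axis. Payload 9.9 kg.
Tool frame: the origin (TCP) lies midway between the tips of the shut fingers; the grasp point (between the pads) lies 19 mm behind it; z points along the fingers, y is the direction in which the jaws open and shut (so a half turn about z gives the same grasp; the last joint's range is limited). The gripper opens to 85 mm and grips with 20 to 120 N. Pads are 22 mm wide; open, the fingers measure 114 mm over their backs; the gripper's body (76 mm by 85 mm) begins 54 mm behind the grasp point. The pads swing forward as they close: fully open they stand 13 mm farther back than shut.
Start: joints at [-73.442, 32.985, 1.427, 82.34, -0.859, 64.687, -3.237], TCP at [0.246, 0.629, 0.231] pointing down, gripper open.
Joint ranges: [-157.87, 157.87], [-19.46, 123.44], [-87.15, 90], [11.01, 140.99], [-62.26, 242.26], [9.8, 113.94], [-161.44, 161.44]. Speed limits (degrees/s): [127.2, 127.2, 172.46, 172.46, 180, 180, 180].

### API

Orientations are given as a 3x3 rotation matrix whose columns are the frame's x, y, z axes.
In Python, from plant import * gives the robot as it stands. The module is installed in compiled form; this text tells all that it offers.
- The arm moves only by the shell command python3 -m creep 'ROWS' [FORCE]. ROWS is a JSON object of lists of equal length, an entry for each row: "claw": the finger opening in m, from 0 to 0.0854; "translation": the shift along the tool's x, y, z in m, a list of three; "dr": the turn, a rotation vector about the tool's x, y, z in degrees, a list of three. A call has 1 to 8 rows; each row shifts and turns the pose as measured when the row begins, along the tool's axes as they then stand; what a row does not reach is not made up. A row lasts 1/12 s, in which the tool goes at most 41.7 mm and 7.16 degrees, less where a joint would pass 70% of its speed; a pose out of reach is approached as far as the arm can. A call with a gripper value outside its range is refused whole. The fingers move at their own pace and stop on an object; FORCE is the grip in N (left out, the last holds). Time passes only in rows, so rows that do not move let the fingers close. It gives the time, the measured TCP pose, the force and the opening at its end, in the units of the state.
- sense(): the state, without advancing time (a new reading comes with each control period).
- get_image(name): name is "scene" or "top" or "wrist"; returns a dict with "img" (420x560x3 uint8, red, green, blue), "depth" (420x560 float32, m along the optical axis (not along the pixel's ray), 0 where there is no reading), "fx", "fy", "cx", "cy" (pixels), "camera_from_world" (4x4, takes a point from world to camera coordinates). Camera axes: x right, y down, z forward; pixel columns grow to the right and rows downward; lengths in m; the calibration is good to about 2 mm. A picture is of the moment at which its call begins.
- job_done(): hands the job in, once; it reports no verdict.
The state is a dict: "t": time; "joints": joint angles; "joint_velocities": joint speeds; "joint_torque": joint torques, N m; "position": TCP position; "eef_rot": TCP orientation; "wrist_force": force on the tool from outside, world axes, zero at the start; "torque": the same for the moment, N m; "finger_gap": opening from 0.0 (shut) to 1.0 (fully open).
Only numpy, scipy, OpenCV 4.12 (cv2) and the standard library are available. Lean on these libraries where they do the work, as an engineer would, in place of code of your own. Each camera call takes 0.05 s, during which the arm holds its last target.

## Working session

There is one attempt and no reset: what is moved stays moved. The work goes in short steps, Python scripts to look and compute and a shell command to move; the robot and the scene stay as the last step left them, time stands still between calls to the robot, and variables do not carry over. Pictures are saved under pics/ and viewed, and the job is handed in when it is done.

```bash
mkdir -p pics
python3 - <<'E'
from plant import *
import cv2,numpy as np
s=sense(); print({k:(np.round(v,4).tolist()) for k,v in s.items()})
for n in ["scene","top"]:
    d=get_image(n); cv2.imwrite(f"pics/{n}0.png",d["img"][:,:,::-1]); np.savez(f"pics/{n}0.npz",**d)
    print(n,d["fx"],d["cx"],d["cy"],np.round(d["camera_from_world"],3).tolist())
E
```

```text
{'t': 0.0, 'joints': [-73.4416, 33.0318, 1.4214, 82.386, -0.8589, 64.6862, -3.2359], 'joint_velocities': [-0.0475, 0.0179, -0.0286, 0.0881, -0.1223, 0.053, 0.0699], 'joint_torque': [0.0005, -76.5769, 2.2507, -28.5973, 0.0152, 0.0125, 0.0], 'position': [0.2457, 0.6282, 0.2305], 'eef_rot': [[-0.9313, 0.3641, -0.0005], [0.3641, 0.9313, -0.0015], [-0.0001, -0.0016, -1.0]], 'wrist_force': [-0.1188, -0.3398, -0.9731], 'torque': [0.0276, -0.0586, 0.0198], 'finger_gap': 0.9984}
scene 398.5431051227053 282.4920467666231 212.67055116075426 [[0.777, -0.63, -0.001, -0.456], [-0.333, -0.409, -0.849, 0.238], [0.534, 0.66, -0.528, 0.737], [0.0, 0.0, 0.0, 1.0]]
top 408.8527133250999 281.4716227450437 222.55796408862534 [[0.025, -1.0, 0.001, -0.03], [-0.987, -0.025, -0.159, 0.571], [0.159, 0.003, -0.987, 1.084], [0.0, 0.0, 0.0, 1.0]]
```

View pics/scene0.png

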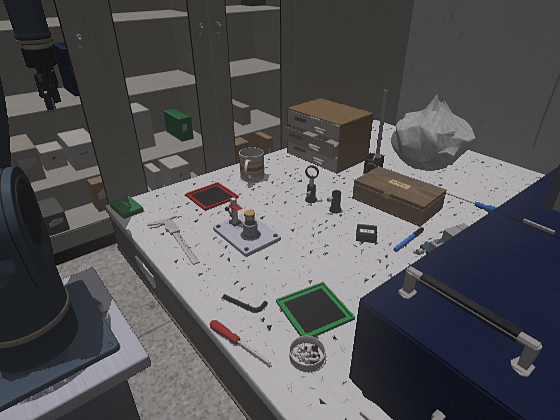

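View pics/top0.png

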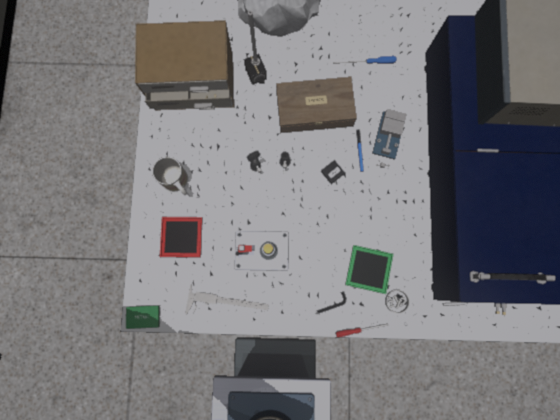

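The scene view shows the tester at about (247,228) and the red tray at (212,195), with the green tray at (315,308). In the top view the cap is at (268,250), the column and mark at (245,250), the red tray at (181,237) and the green tray at (370,269). Next I'll turn these pixels into positions.

```bash
cat > h.py <<'E'
import numpy as np, cv2
from plant import *
def load(n):
    d=np.load(n); return {k:d[k] for k in d.files}
def cloud(d):
    h,w=d["depth"].shape; u,v=np.meshgrid(np.arange(w),np.arange(h)); z=d["depth"].astype(float)
    P=np.stack([(u-d["cx"])/d["fx"]*z,(v-d["cy"])/d["fy"]*z,z],-1)
    T=np.linalg.inv(d["camera_from_world"]); W=P@T[:3,:3].T+T[:3,3]; W[z==0]=np.nan; return W
def proj(d,p):
    q=d["camera_from_world"]@np.append(p,1); return d["fx"]*q[0]/q[2]+d["cx"],d["fy"]*q[1]/q[2]+d["cy"]
def snap(n,name):
    d=get_image(n); np.savez(f"pics/{name}.npz",**d); cv2.imwrite(f"pics/{name}.png",d["img"][:,:,::-1]); return d
E
python3 - <<'E'
from h import *
for n in ["top0","scene0"]:
    d=load(f"pics/{n}.npz"); W=cloud(d)
    hsv=cv2.cvtColor(d["img"],cv2.COLOR_RGB2HSV).astype(int); H,S,V=hsv[...,0],hsv[...,1],hsv[...,2]
    x,y,z=W[...,0],W[...,1],W[...,2]
    def rep(nm,m):
        if m.sum()==0: print(n,nm,0);return
        p=W[m]; print(n,nm,m.sum(),"med",np.round(np.median(p,0),4),"min",np.round(p.min(0),4),"max",np.round(p.max(0),4))
        return p
    red=((H<6)|(H>174))&(S>150); grn=(H>50)&(H<75)&(S>120)
    yel=(H>15)&(H<32)&(S>80)&(V>60)
    reg=(x>.3)&(x<.8)&(y>-.5)&(y<.45)
    rt=rep("redtray",red&reg&(z<.03)&(y>.15)); gt=rep("greentray",grn&reg&(z<.03))
    for p in (rt,gt):
        if p is not None: r=cv2.minAreaRect(p[:,:2].astype(np.float32)); print("  rect",r)
    rep("mark",red&reg&(z>.03)); rep("cap",yel&reg&(z>.05)&(z<.1)&(x<.65))
    pl=rep("plate",reg&(np.abs(z-.012)<.004)&(S<60)&(V>90)&(x<.65)&(x>.4)&(y>-.1)&(y<.14))
    if pl is not None and len(pl): print("  rect",cv2.minAreaRect(pl[:,:2].astype(np.float32)))
    c=d["img"]
    if n=="top0": cv2.imwrite("pics/crop_top.png",cv2.resize(c[210:300,140:420,::-1],None,fx=2.8,fy=2.8,interpolation=2))
    else: cv2.imwrite("pics/crop_scene.png",cv2.resize(c[160:280,180:320,::-1],None,fx=5,fy=5,interpolation=2))
E
```

```text
top0 redtray 384 med [0.5276 0.2768 0.0041] min [ 0.4743  0.2141 -0.0034] max [0.585  0.3259 0.0127]
top0 greentray 94 med [ 0.4449 -0.3097  0.0033] min [ 0.3893 -0.3274 -0.0023] max [ 0.5028 -0.2049  0.011 ]
  rect ((0.5296719074249268, 0.2699483335018158), (0.11049249023199081, 0.11140765994787216), 1.2661877870559692)
  rect ((0.4524087905883789, -0.2640655040740967), (0.1081802248954773, 0.10652568191289902), 78.26085662841797)
top0 mark 21 med [0.4965 0.0754 0.0663] min [0.4909 0.0675 0.0636] max [0.4997 0.0811 0.0723]
top0 cap 64 med [0.4967 0.0188 0.0785] min [0.486  0.008  0.0739] max [0.5079 0.0294 0.0827]
top0 plate 1577 med [0.4938 0.0425 0.0123] min [ 0.4288 -0.0349  0.008 ] max [0.6021 0.115  0.016 ]
  rect ((0.5158272385597229, 0.03977213054895401), (0.16710706055164337, 0.15193241834640503), 3.3358683586120605)
scene0 redtray 160 med [0.5294 0.2747 0.0056] min [0.472  0.2089 0.0017] max [0.5874 0.3248 0.0118]
scene0 greentray 679 med [ 0.4457 -0.2721  0.005 ] min [ 0.3028 -0.335   0.0008] max [0.5172 0.3925 0.0188]
  rect ((0.5294446349143982, 0.26666510105133057), (0.11530115455389023, 0.11513578146696091), 0.8076884746551514)
  rect ((0.41240599751472473, 0.029058128595352173), (0.1402028650045395, 0.7435332536697388), 7.6617655754089355)
scene0 mark 29 med [0.4943 0.0727 0.0679] min [0.4856 0.0626 0.0664] max [0.503  0.093  0.0697]
scene0 cap 50 med [0.4946 0.015  0.0788] min [0.4843 0.004  0.074 ] max [0.5063 0.0287 0.0811]
scene0 plate 966 med [0.4766 0.017  0.013 ] min [ 0.4402 -0.0388  0.0086] max [0.5526 0.113  0.0159]
  rect ((0.49645909667015076, 0.03693068027496338), (0.11052802205085754, 0.15262667834758759), 1.0256495475769043)
```

View pics/crop_scene.png

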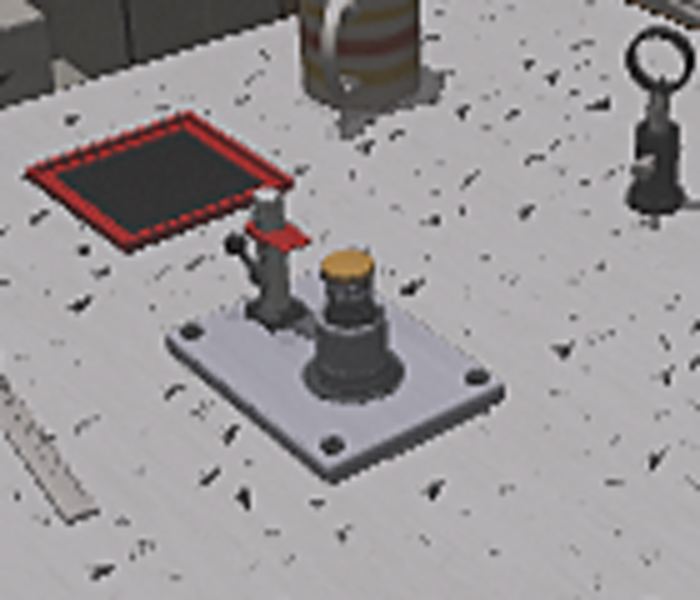

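View pics/crop_top.png

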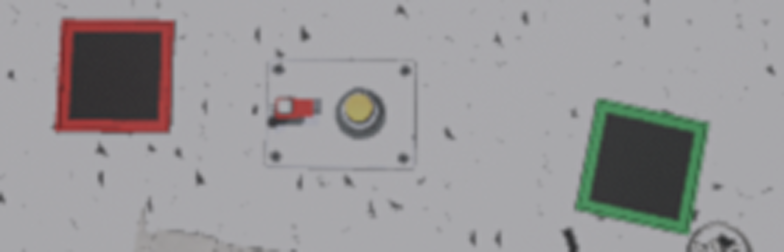

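The mark is at about z=0.067, so it looks like the low detent. The cap is near (0.4955, 0.017), and the tester's axes line up with the world's. I'll swing the arm over in an arc while shutting the fingers.

```bash
python3 -m creep '{"claw":[0,0,0,0,0,0,0,0],"translation":[[-0.04,-0.009,0],[-0.04,-0.009,0],[-0.04,-0.009,0],[-0.04,-0.009,0],[-0.04,-0.009,0],[-0.04,-0.009,0],[-0.04,-0.009,0],[-0.04,-0.009,0]],"dr":[[0,0,3.8],[0,0,3.8],[0,0,3.8],[0,0,3.8],[0,0,3.8],[0,0,3.8],[0,0,3.8],[0,0,3.8]]}' 40
```

```text
t: 0.77
position: [0.4604, 0.3933, 0.2241]
eef_rot: [[-0.618, 0.786, -0.01], [0.787, 0.618, -0.002], [0.005, -0.009, -1.0]]
wrist_force: [0.6, -0.3, 0.1]
finger_gap: -0.0
```

```bash
python3 -m creep '{"claw":[0,0,0,0,0,0,0,0],"translation":[[-0.04,-0.013,0],[-0.04,-0.013,0],[-0.04,-0.013,0],[-0.04,-0.013,0],[-0.04,-0.013,0],[-0.04,-0.013,0],[-0.04,-0.013,0],[-0.04,-0.013,0]],"dr":[[0,0,4.5],[0,0,4.5],[0,0,4.5],[0,0,4.5],[0,0,4.5],[0,0,4.5],[0,0,4.5],[0,0,4.5]]}'
```

```text
t: 1.43
position: [0.483, 0.0666, 0.2224]
eef_rot: [[-0.002, 1.0, -0.009], [1.0, 0.002, -0.004], [-0.004, -0.009, -1.0]]
wrist_force: [0.9, -0.1, 0.3]
finger_gap: -0.002
```

```bash
python3 -m creep '{"claw":[0,0,0,0],"translation":[[-0.025,0.006,0],[-0.024,0.006,0],[0,0,0],[0,0,0]],"dr":[[-0.5,0.2,0],[0,0,0],[0,0,0],[0,0,0]]}'
python3 - <<'E'
from h import *
d=snap("wrist","wrist1"); W=cloud(d)
s=sense(); print(s["t"],np.round(s["position"],4),np.round(s["eef_rot"],4).tolist(),s["wrist_force"]); print(np.round(d["camera_from_world"],3).tolist())
hsv=cv2.cvtColor(d["img"],cv2.COLOR_RGB2HSV).astype(int); H,S,V=hsv[...,0],hsv[...,1],hsv[...,2]
red=((H<6)|(H>174))&(S>150); yel=(H>15)&(H<32)&(S>80)&(V>60)
for m,n in ((red&(W[...,2]>.03),"mark"),(yel&(W[...,2]>.05),"cap")):
    p=W[m]; print(n,m.sum(), np.round(np.median(p,0),4) if len(p) else "", (p.min(0)+p.max(0))/2 if len(p) else "")
E
```

```text
t: 1.77
position: [0.4912, 0.0048, 0.2228]
eef_rot: [[0.018, 1.0, -0.002], [1.0, -0.018, -0.003], [-0.003, -0.002, -1.0]]
wrist_force: [-0.3, 0.9, -0.2]
finger_gap: 0.001
1.8167 [0.4912 0.0045 0.2228] [[0.018, 0.9998, -0.0018], [0.9998, -0.018, -0.0037], [-0.0037, -0.0017, -1.0]] [-0.35763216 -0.81821274  0.13859909]
[[1.0, -0.018, -0.001, -0.491], [-0.016, -0.95, 0.312, -0.026], [-0.007, -0.312, -0.95, 0.377], [0.0, 0.0, 0.0, 1.0]]
mark 2236 [0.4954 0.0182 0.2834] [0.60010141 0.03786119 0.17322287]
cap 612 [0.4968 0.0194 0.0783] [0.49711471 0.01875241 0.07238095]
```

View pics/wrist1.png

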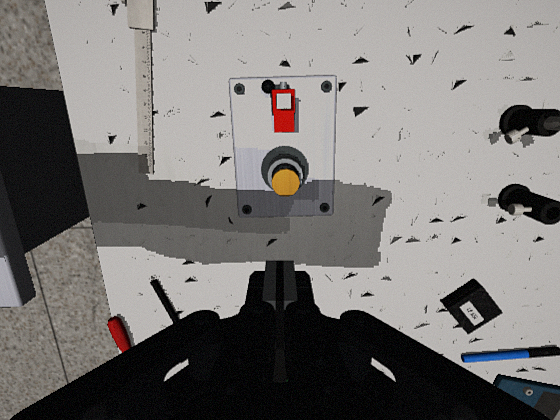

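The wrist view shows the cap at (286,181), the red mark with its column at (284,105), and the fingertips at (280,265). I'll refine the cap centre and the mark height.

Run:
```python
from h import *
d=load("pics/wrist1.npz"); W=cloud(d)
hsv=cv2.cvtColor(d["img"],cv2.COLOR_RGB2HSV).astype(int); H,S,V=hsv[...,0],hsv[...,1],hsv[...,2]
u,v=np.meshgrid(np.arange(560),np.arange(420))
red=((H<6)|(H>174))&(S>150)&(v<150)&(u>240)&(u<330); yel=(H>15)&(H<32)&(S>80)&(V>60)&(v>140)&(v<220)&(u>250)&(u<320)
T=np.linalg.inv(d["camera_from_world"])
def onplane(u,v,z):
    r=T[:3,:3]@np.array([(u-d["cx"])/d["fx"],(v-d["cy"])/d["fy"],1]); c=T[:3,3]; return c+r*(z-c[2])/r[2]
for m,z in ((yel&(np.abs(W[...,2]-.078)<.003),.078),):
    c,_=cv2.findContours(m.astype(np.uint8),0,1); c=max(c,key=len); e=cv2.fitEllipse(c); print(e,onplane(*e[0],z),W[m].mean(0),W[m].std(0), (W[m].min(0),W[m].max(0)))
p=W[red]; print("red z pct",np.percentile(p[:,2],[5,25,50,75,95]),p.min(0),p.max(0))
tp=red&(v>107)&(v<120); q=W[tp]; print("tongue",q.mean(0),q.min(0),q.max(0))
pl=(np.abs(W[...,2]-.012)<.004)&(u>220)&(u<345)&(v>70)&(v<220)&(S<60)
print("plate z",np.median(W[pl][:,2])); 
for a in ((230,76),(337,74),(332,215),(236,215)): print(a,onplane(*a,.012))
```

```text
((285.26336669921875, 182.28524780273438), (26.84196662902832, 27.227216720581055), 69.04337310791016) [0.49692918 0.01911885 0.078     ] [0.49692002 0.01914587 0.07828808] [0.00634331 0.00635874 0.00073355] (array([0.48487181, 0.00617683, 0.07509094]), array([0.5093576 , 0.031328  , 0.08064866]))
red z pct [nan nan nan nan nan] [nan nan nan] [nan nan nan]
tongue [nan nan nan] [nan nan nan] [nan nan nan]
plate z 0.012331074543227627
(230, 76) [0.44352514 0.11423897 0.012     ]
(337, 74) [0.55102353 0.114193   0.012     ]
(332, 215) [ 0.5509278  -0.03500789  0.012     ]
(236, 215) [ 0.44084412 -0.03312962  0.012     ]
```

```bash
python3 - <<'E'
from h import *
d=load("pics/wrist1.npz"); W=cloud(d)
hsv=cv2.cvtColor(d["img"],cv2.COLOR_RGB2HSV).astype(int); H,S,V=hsv[...,0],hsv[...,1],hsv[...,2]
u,v=np.meshgrid(np.arange(560),np.arange(420))
red=((H<6)|(H>174))&(S>150)&(v<150)&(u>240)&(u<330)&(W[...,2]>.05)
p=W[red]; print(len(p),np.percentile(p[:,2],[5,25,50,75,95]),p.min(0),p.max(0))
E
python3 -m creep '{"claw":[0,0,0,0,0,0],"translation":[[0.008,0.003,0.03],[0.007,0.0025,0.03],[0,0,0.03],[0,0,0.025],[0,0,0],[0,0,0]],"dr":[[0,0,1],[0,0,0],[0,0,0],[0,0,0],[0,0,0],[0,0,0]]}'
```

```text
679 [0.06587964 0.06673076 0.06725176 0.06775507 0.06846696] [0.4804545  0.06321414 0.05583703] [0.50557186 0.10574152 0.08591722]
t: 2.32
position: [0.499, 0.0267, 0.1046]
eef_rot: [[0.027, 1.0, 0.002], [1.0, -0.027, -0.001], [-0.001, 0.002, -1.0]]
wrist_force: [0.0, 0.2, 0.8]
finger_gap: 0.001
```

The mark's upper face is at 67 mm, the low detent. Next I'll correct the small position and yaw errors.

```bash
python3 -m creep '{"claw":[0,0,0,0],"translation":[[-0.0065,-0.002,0.008],[0,0,0],[0,0,0],[0,0,0]],"dr":[[0,0,-1.5],[0,0,0],[0,0,0],[0,0,0]]}'
python3 - <<'E'
from h import *
s=sense(); print(s["t"],np.round(s["position"],4),np.round(s["wrist_force"],2))
E
```

```text
t: 2.65
position: [0.4986, 0.023, 0.1004]
eef_rot: [[-0.002, 1.0, 0.005], [1.0, 0.002, 0.001], [0.001, 0.005, -1.0]]
wrist_force: [-0.2, -0.1, -0.3]
finger_gap: -0.001
2.65 [0.4986 0.023  0.1004] [-0.17 -0.12 -0.32]
```

```bash
python3 -m creep '{"claw":[0,0,0,0],"translation":[[-0.004,-0.0015,0.008],[0,0,0],[0,0,0],[0,0,0]],"dr":[[0,-0.3,0],[0,0,0],[0,0,0],[0,0,0]]}'
python3 - <<'E'
from h import *
s=sense(); print(s["t"],np.round(s["position"],4),np.round(s["wrist_force"],2))
d=snap("wrist","wrist2"); W=cloud(d)
hsv=cv2.cvtColor(d["img"],cv2.COLOR_RGB2HSV).astype(int); H,S,V=hsv[...,0],hsv[...,1],hsv[...,2]
yel=(H>15)&(H<32)&(S>80)&(V>60)&(np.abs(W[...,2]-.078)<.004); p=W[yel]; print(len(p),p.mean(0),p.min(0),p.max(0))
E
```

```text
t: 2.98
position: [0.4989, 0.0197, 0.0944]
eef_rot: [[-0.002, 1.0, 0.009], [1.0, 0.002, -0.004], [-0.004, 0.009, -1.0]]
wrist_force: [0.7, -0.9, 0.2]
finger_gap: 0.004
2.9833 [0.4989 0.0197 0.0944] [ 0.65 -0.86  0.18]
840 [0.49589146 0.02362463 0.07829144] [0.48450252 0.01396069 0.07646477] [0.50957229 0.03178579 0.07999384]
```

View pics/wrist2.png

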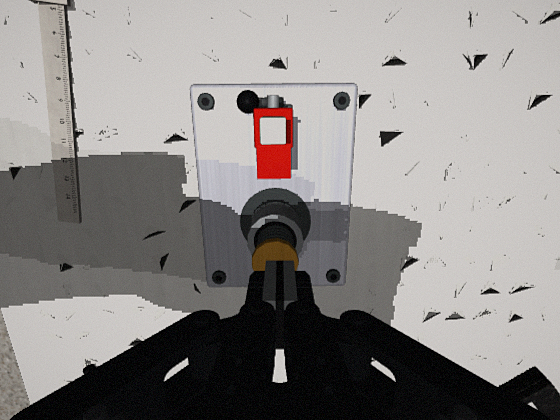

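```bash
python3 -m creep '{"claw":[0,0,0,0,0],"translation":[[0,-0.002,0.006],[0,0,0.006],[0,0,0],[0,0,0],[0,0,0]],"dr":[[0.5,0.2,0],[0,0,0],[0,0,0],[0,0,0],[0,0,0]]}'; python3 -c "
from plant import *;import numpy as np;s=sense();print(np.round(s['position'],4),np.round(s['wrist_force'],2))"
```

```text
t: 3.45
position: [0.4967, 0.0197, 0.0808]
eef_rot: [[-0.001, 1.0, -0.001], [1.0, 0.001, 0.0], [0.0, -0.001, -1.0]]
wrist_force: [-0.6, -0.4, 0.1]
finger_gap: 0.001
[0.4967 0.0197 0.0808] [-0.6  -0.41  0.1 ]
```

```bash
python3 -m creep '{"claw":[0,0,0],"translation":[[0,0,0.0015],[0,0,0.0015],[0,0,0]],"dr":[[0,0,0],[0,0,0],[0,0,0]]}'; python3 -m creep '{"claw":[0,0],"translation":[[0,0,0.001],[0,0,0]],"dr":[[0,0,0],[0,0,0]]}';python3 -m creep '{"claw":[0,0],"translation":[[0,0,0.001],[0,0,0]],"dr":[[0,0,0],[0,0,0]]}'; python3 -c "
from plant import *;import numpy as np;s=sense();print(np.round(s['position'],4),np.round(s['wrist_force'],2))"
```

```text
t: 3.7
position: [0.4968, 0.0196, 0.0777]
eef_rot: [[-0.001, 1.0, -0.001], [1.0, 0.001, 0.0], [0.0, -0.001, -1.0]]
wrist_force: [-1.8, 0.2, 3.8]
finger_gap: -0.003
t: 3.87
position: [0.4969, 0.0197, 0.0769]
eef_rot: [[-0.001, 1.0, -0.0], [1.0, 0.001, 0.001], [0.001, -0.0, -1.0]]
wrist_force: [-1.1, 0.5, 4.3]
finger_gap: 0.001
t: 4.03
position: [0.4969, 0.0197, 0.0762]
eef_rot: [[-0.001, 1.0, 0.0], [1.0, 0.001, 0.001], [0.001, 0.0, -1.0]]
wrist_force: [-1.3, -0.4, 4.9]
finger_gap: -0.004
[0.4969 0.0197 0.0762] [-1.26 -0.35  4.86]
```

```bash
python3 -m creep '{"claw":[0,0,0,0],"translation":[[0,0,0.001],[0,0,0.001],[0,0,0.001],[0,0,0]],"dr":[[0,0,0],[0,0,0],[0,0,0],[0,0,0]]}'; python3 -m creep '{"claw":[0,0,0],"translation":[[0,0,0],[0,0,0],[0,0,0]],"dr":[[0,0,0],[0,0,0],[0,0,0]]}'; python3 -c "
from plant import *;import numpy as np;s=sense();print(np.round(s['position'],5),np.round(s['wrist_force'],2))"
```

```text
t: 4.37
position: [0.4969, 0.0196, 0.074]
eef_rot: [[-0.001, 1.0, 0.001], [1.0, 0.001, 0.001], [0.001, 0.001, -1.0]]
wrist_force: [-2.7, 0.3, 7.7]
finger_gap: -0.002
t: 4.62
position: [0.4969, 0.0197, 0.0748]
eef_rot: [[-0.001, 1.0, 0.001], [1.0, 0.001, 0.002], [0.002, 0.001, -1.0]]
wrist_force: [-1.5, 0.2, 6.9]
finger_gap: 0.003
[0.49692 0.01966 0.07485] [-1.52  0.2   6.86]
```

```bash
python3 -m creep '{"claw":[0,0,0,0],"translation":[[0,0,0.001],[0,0,0.001],[0,0,0.001],[0,0,0.0004]],"dr":[[0,0,0],[0,0,0],[0,0,0],[0,0,0]]}'; python3 -m creep '{"claw":[0,0],"translation":[[0,0,0.001],[0,0,0.0004]],"dr":[[0,0,0],[0,0,0]]}'; python3 -c "
from plant import *;import numpy as np;s=sense();print(np.round(s['position'],5),np.round(s['wrist_force'],2))"
```

```text
t: 4.95
position: [0.497, 0.0197, 0.0728]
eef_rot: [[-0.001, 1.0, 0.003], [1.0, 0.001, 0.003], [0.003, 0.003, -1.0]]
wrist_force: [-3.2, 0.9, 10.1]
finger_gap: -0.001
t: 5.12
position: [0.4969, 0.0196, 0.0723]
eef_rot: [[-0.0, 1.0, 0.003], [1.0, 0.0, 0.003], [0.003, 0.003, -1.0]]
wrist_force: [-3.2, -0.5, 11.8]
finger_gap: -0.002
[0.49694 0.01964 0.07225] [-3.24 -0.52 11.81]
```

```bash
python3 -m creep '{"claw":[0,0,0],"translation":[[0,-0.0001,0.0005],[0,-0.0001,0.0005],[0,-0.0001,0.0005]],"dr":[[0.1,-0.1,0],[0.1,-0.1,0],[0.1,-0.1,0]]}'; python3 -c "
from plant import *;import numpy as np;s=sense();print(np.round(s['position'],5),np.round(s['wrist_force'],2))"
```

```text
t: 5.37
position: [0.497, 0.0196, 0.0723]
eef_rot: [[0.0, 1.0, -0.001], [1.0, -0.0, -0.001], [-0.001, -0.001, -1.0]]
wrist_force: [-1.7, 0.1, 11.3]
finger_gap: -0.0
[0.49697 0.01964 0.07225] [-1.73  0.1  11.34]
```

Steady, with the lateral force halved. Now I'll hold the load at about 12 N.

```bash
L="python3 -c \"from plant import *;import numpy as np;s=sense();print('S',np.round(s['t'],3),np.round(s['position'],5),np.round(s['wrist_force'],2))\""
python3 -m creep '{"claw":[0,0,0],"translation":[[0,-0.0001,0.0006],[0,-0.0001,0.00055],[0,-0.0001,0.00055]],"dr":[[0.05,-0.05,0],[0.05,-0.05,0],[0.05,-0.05,0]]}' >/dev/null; eval "$L"
python3 -m creep '{"claw":[0,0],"translation":[[0,-0.0001,0.0005],[0,-0.0001,0.0005]],"dr":[[0.05,-0.05,0],[0.05,-0.05,0]]}' >/dev/null; eval "$L"
```

```text
S 5.617 [0.49699 0.01969 0.07206] [-3.1   0.52 11.16]
S 5.783 [0.49695 0.01968 0.07207] [-2.92 -0.27 10.69]
```

```bash
L="python3 -c \"from plant import *;import numpy as np;s=sense();print('S',np.round(s['t'],3),np.round(s['position'],5),np.round(s['wrist_force'],2))\""
python3 -m creep '{"claw":[0,0],"translation":[[0,-0.0001,0.001],[0,-0.0001,0.0008]],"dr":[[0.05,-0.05,0],[0.05,-0.05,0]]}' >/dev/null; eval "$L"
python3 -m creep '{"claw":[0,0],"translation":[[0,-0.0001,0.0005],[0,-0.0001,0.0005]],"dr":[[0.05,-0.05,0],[0.05,-0.05,0]]}' >/dev/null; eval "$L"
python3 -m creep '{"claw":[0,0],"translation":[[0,-0.0001,0.0005],[0,-0.0001,0.0005]],"dr":[[0.05,-0.05,0],[0.05,-0.05,0]]}' >/dev/null; eval "$L"
```

```text
S 5.95 [0.49701 0.01969 0.07137] [-2.16  0.   12.4 ]
S 6.117 [0.49706 0.01967 0.07147] [-1.62 -0.16 12.29]
S 6.283 [0.49702 0.01969 0.07158] [-3.96  0.97 12.54]
```

```bash
L="python3 -c \"from plant import *;import numpy as np;s=sense();print('S',np.round(s['t'],3),np.round(s['position'],5),np.round(s['wrist_force'],2))\""
python3 -m creep '{"claw":[0,0,0],"translation":[[0,-0.0001,0.00055],[0,-0.0001,0.00055],[0,-0.0001,0.00055]],"dr":[[0.06,-0.06,0],[0.06,-0.06,0],[0.06,-0.06,0]]}' |grep rot; eval "$L"
python3 -m creep '{"claw":[0,0,0],"translation":[[0,-0.0001,0.00055],[0,-0.0001,0.00055],[0,-0.0001,0.00055]],"dr":[[0.06,-0.06,0],[0.06,-0.06,0],[0.06,-0.06,0]]}' |grep rot; eval "$L"
python3 -m creep '{"claw":[0,0,0],"translation":[[0,-0.0001,0.00055],[0,-0.0001,0.00055],[0,-0.0001,0.00055]],"dr":[[0.06,-0.06,0],[0.06,-0.06,0],[0.06,-0.06,0]]}' |grep rot; eval "$L"
python3 -m creep '{"claw":[0,0,0],"translation":[[0,-0.0001,0.00055],[0,-0.0001,0.00055],[0,-0.0001,0.00055]],"dr":[[0.06,-0.06,0],[0.06,-0.06,0],[0.06,-0.06,0]]}' |grep rot; eval "$L"
python3 -m creep '{"claw":[0,0,0],"translation":[[0,-0.0001,0.00055],[0,-0.0001,0.00055],[0,-0.0001,0.00055]],"dr":[[0.06,-0.06,0],[0.06,-0.06,0],[0.06,-0.06,0]]}' |grep rot; eval "$L"
python3 - <<'E'
from h import *
d=snap("scene","scene_hold"); cv2.imwrite("pics/hold_crop.png",cv2.resize(d["img"][180:260,190:300,::-1],None,fx=6,fy=6,interpolation=2))
d=snap("wrist","wrist_hold")
W=cloud(d); hsv=cv2.cvtColor(d["img"],cv2.COLOR_RGB2HSV).astype(int); H,S,V=hsv[...,0],hsv[...,1],hsv[...,2]
ok=(W[...,2]>.05)&(W[...,2]<.09)
red=((H<6)|(H>174))&(S>150)&ok; print("mark z",red.sum(),np.percentile(W[red][:,2],[10,50,90]))
s=sense();print('S',np.round(s['t'],3),np.round(s['position'],5),np.round(s['wrist_force'],2))
E
```

```text
eef_rot: [[0.001, 1.0, -0.006], [1.0, -0.002, -0.01], [-0.01, -0.006, -1.0]]
S 6.533 [0.49709 0.01975 0.07167] [-2.93  0.2  10.9 ]
eef_rot: [[0.002, 1.0, -0.008], [1.0, -0.002, -0.012], [-0.012, -0.008, -1.0]]
S 6.783 [0.4971  0.01974 0.07168] [-3.19  0.52 11.95]
eef_rot: [[0.002, 1.0, -0.009], [1.0, -0.002, -0.014], [-0.014, -0.009, -1.0]]
S 7.033 [0.49711 0.01972 0.07173] [-2.26 -1.17 12.05]
eef_rot: [[0.002, 1.0, -0.011], [1.0, -0.003, -0.016], [-0.016, -0.011, -1.0]]
S 7.283 [0.49715 0.01977 0.07175] [-2.9   0.87 11.34]
eef_rot: [[0.003, 1.0, -0.012], [1.0, -0.003, -0.019], [-0.019, -0.012, -1.0]]
S 7.533 [0.49719 0.01978 0.07175] [-1.83  0.36 12.14]
mark z 2376 [0.06638258 0.06723808 0.06808307]
S 7.633 [0.4972  0.01978 0.07176] [-2.22  0.06 11.6 ]
```

View pics/hold_crop.png

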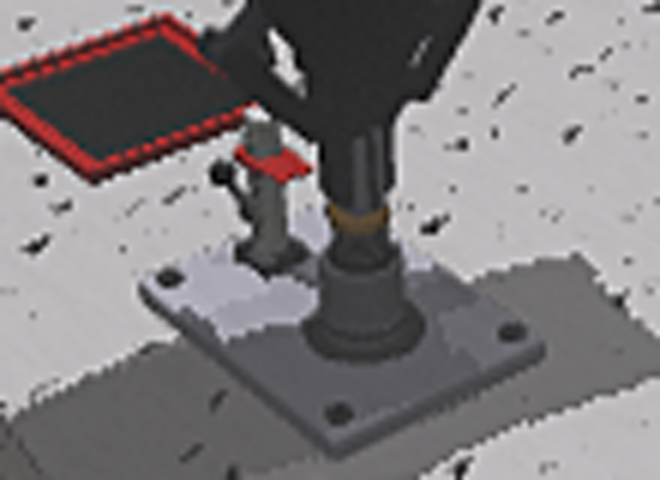

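View pics/wrist_hold.png

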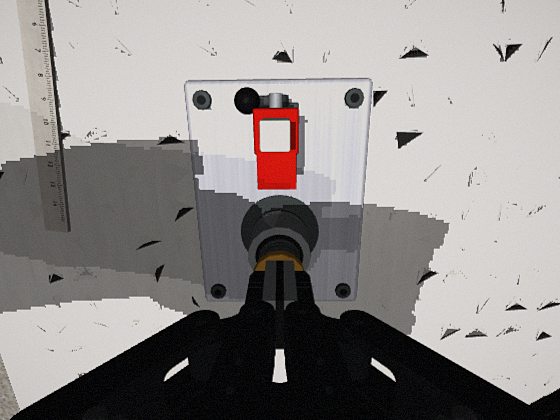

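Under about 12 N (readings 10.9–12.5 N over 1.7 s), the fingertips and so the cap's top hold at 71.7 mm. The mark's face is at 67.2 mm. In the hold picture the tips press the brass cap at about (358,215) and the mark is at (272,163). The cap stays 4.5 mm above the mark, so the spring **passes** and goes in the green tray. Now I'll release it.

```bash
python3 -m creep '{"claw":[0,0,0,0,0,0],"translation":[[0,0,-0.004],[0,0,-0.015],[0,0,-0.02],[0,0,-0.02],[0,0,0],[0,0,0]],"dr":[[0,0,0],[0,0,0],[-0.7,1.1,0],[0,0,0],[0,0,0],[0,0,0]]}'; python3 -m creep '{"claw":[0.075,0.075,0.075,0.075,0.075,0.075],"translation":[[0,0,0],[0,0,0],[0,0,0],[0,0,0],[0,0,0],[0,0,0]],"dr":[[0,0,0],[0,0,0],[0,0,0],[0,0,0],[0,0,0],[0,0,0]]}'
python3 - <<'E'
from h import *
d=snap("wrist","wrist3"); W=cloud(d)
hsv=cv2.cvtColor(d["img"],cv2.COLOR_RGB2HSV).astype(int); H,S,V=hsv[...,0],hsv[...,1],hsv[...,2]
yel=(H>15)&(H<32)&(S>80)&(V>60)&(np.abs(W[...,2]-.076)<.008); p=W[yel]; print(len(p),p.mean(0),p.min(0),p.max(0))
E
```

```text
t: 8.13
position: [0.4975, 0.0205, 0.1326]
eef_rot: [[0.002, 1.0, -0.0], [1.0, -0.002, 0.001], [0.001, -0.0, -1.0]]
wrist_force: [-1.3, -1.8, -1.2]
finger_gap: 0.002
t: 8.63
position: [0.4962, 0.0208, 0.1296]
eef_rot: [[0.002, 1.0, -0.004], [1.0, -0.002, -0.0], [-0.0, -0.004, -1.0]]
wrist_force: [0.3, -0.3, 0.1]
finger_gap: 0.849
1072 [0.49679625 0.01917606 0.07831771] [0.48453921 0.00644234 0.076184  ] [0.50918042 0.03135282 0.08024256]
```

View pics/wrist3.png

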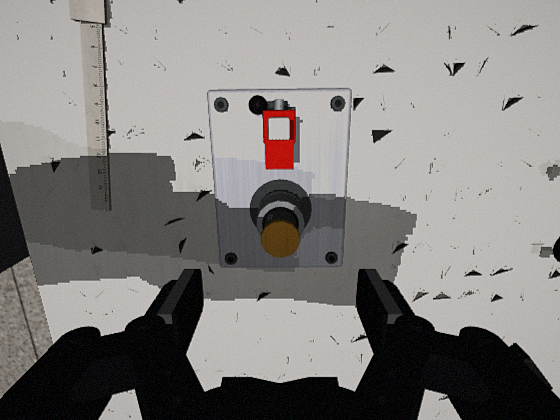

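The cap sprang back to 78.3 mm, at (280,238), and the fingers are open either side. Descending to the cup now.

```bash
python3 -m creep '{"claw":[0.075,0.075,0.075,0.075,0.075],"translation":[[-0.0016,0.0006,0.015],[0,0,0.015],[0,0,0.015],[0,0,0],[0,0,0]],"dr":[[0.2,0,0],[0,0,0],[0,0,0],[0,0,0],[0,0,0]]}'
```

```text
t: 9.1
position: [0.4973, 0.0193, 0.0834]
eef_rot: [[0.002, 1.0, -0.007], [1.0, -0.002, 0.0], [-0.0, -0.007, -1.0]]
wrist_force: [-0.2, 0.8, 0.3]
finger_gap: 0.874
```

```bash
python3 -m creep '{"claw":[0.075,0.075,0.075,0.075,0.075,0.075],"translation":[[0,0,0.013],[0,0,0.013],[0,0,0.013],[0,0,0.013],[0,0,0],[0,0,0]],"dr":[[-0.4,0,0],[0,0,0],[0,0,0],[0,0,0],[0,0,0],[0,0,0]]}'
```

```text
t: 9.6
position: [0.5003, 0.0194, 0.0341]
eef_rot: [[0.002, 1.0, 0.006], [1.0, -0.002, 0.001], [0.001, 0.006, -1.0]]
wrist_force: [0.6, 0.4, 0.3]
finger_gap: 0.877
```

```bash
python3 -m creep '{"claw":[0.075,0.075,0.075,0.075,0.075],"translation":[[0,-0.0033,0.008],[0,0,0.006],[0,0,0],[0,0,0],[0,0,0]],"dr":[[0.3,0,0],[0,0,0],[0,0,0],[0,0,0],[0,0,0]]}'
```

```text
t: 10.02
position: [0.4983, 0.0197, 0.0217]
eef_rot: [[0.002, 1.0, 0.004], [1.0, -0.002, 0.001], [0.001, 0.004, -1.0]]
wrist_force: [-0.3, 0.1, 1.4]
finger_gap: 0.876
```

```bash
python3 -m creep '{"claw":[0.075,0.075,0.075],"translation":[[-0.0005,-0.0016,0.003],[0,0,0],[0,0,0]],"dr":[[0.2,0,0],[0,0,0],[0,0,0]]}';python3 -m creep '{"claw":[0.045,0.04,0.03,0.02,0.02,0.02,0.02,0.02],"translation":[[0,0,0],[0,0,0],[0,0,0],[0,0,0],[0,0,0],[0,0,0],[0,0,0],[0,0,0]],"dr":[[0,0,0],[0,0,0],[0,0,0],[0,0,0],[0,0,0],[0,0,0],[0,0,0],[0,0,0]]}' 45
```

```text
t: 10.27
position: [0.497, 0.0191, 0.019]
eef_rot: [[0.001, 1.0, 0.001], [1.0, -0.001, 0.002], [0.002, 0.001, -1.0]]
wrist_force: [0.2, 0.1, -0.4]
finger_gap: 0.879
t: 10.93
position: [0.4969, 0.0191, 0.0193]
eef_rot: [[0.002, 1.0, 0.001], [1.0, -0.002, 0.002], [0.002, 0.001, -1.0]]
wrist_force: [-0.2, 0.2, 0.4]
finger_gap: 0.406
```

```bash
python3 -m creep '{"claw":[0.02,0.02,0.02,0.02,0.02,0.02,0.02,0.02],"translation":[[0,0,0],[0,0,-0.006],[0,0,-0.008],[0,0,-0.012],[0,0,-0.02],[0,0,-0.02],[0,0,0],[0,0,0]],"dr":[[0,0,0],[0,0,0],[0,0,0],[0,0,0],[0,0,0],[0,0,0],[0,0,0],[0,0,0]]}'
python3 - <<'E'
from h import *
d=snap("scene","scene4"); cv2.imwrite("pics/s4.png",cv2.resize(d["img"][150:270,180:320,::-1],None,fx=5,fy=5,interpolation=2))
d=load("pics/scene0.npz");W=cloud(d);hsv=cv2.cvtColor(d["img"],cv2.COLOR_RGB2HSV).astype(int); H,S,V=hsv[...,0],hsv[...,1],hsv[...,2]
g=(H>50)&(H<75)&(S>100)&(W[...,1]<-.1)&(W[...,2]<.03)&(W[...,0]<.6); p=W[g]; print(len(p),cv2.minAreaRect(p[:,:2].astype(np.float32)),np.median(p[:,2]))
E
```

```text
t: 11.6
position: [0.4954, 0.0188, 0.0898]
eef_rot: [[0.002, 1.0, -0.002], [1.0, -0.002, 0.001], [0.001, -0.002, -1.0]]
wrist_force: [0.1, 0.3, -2.5]
finger_gap: 0.409
757 ((0.4512150287628174, -0.26752084493637085), (0.11693402379751205, 0.1165086179971695), 78.15164184570312) 0.005078430774345666
```

View pics/s4.png

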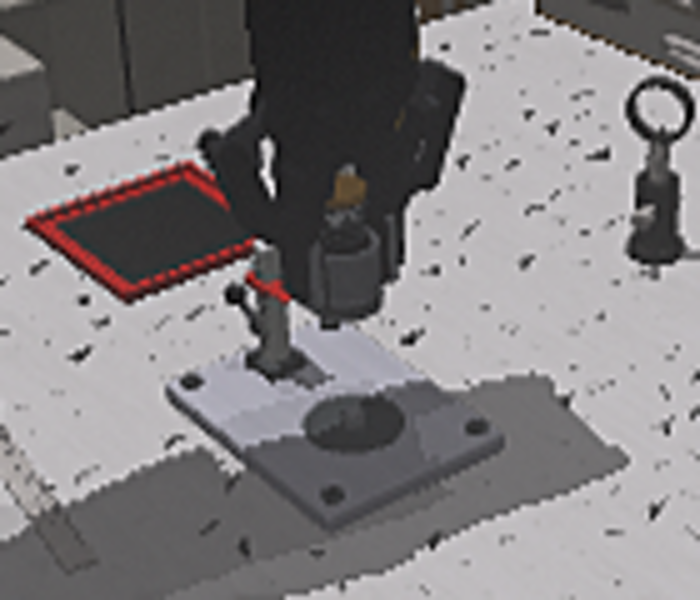

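The spring is lifted clear and upright in the grip at (350,260), and the bare stud shows at (350,415). Next I'll carry it to the green tray, centred at about (0.4515, -0.266).

```bash
python3 -m creep '{"claw":[0.02,0.02,0.02,0.02,0.02,0.02,0.02,0.02],"translation":[[-0.012,-0.002,-0.003],[-0.025,-0.0044,-0.003],[-0.028,-0.0044,0],[-0.028,-0.0044,0],[-0.028,-0.0044,0],[-0.028,-0.0044,0],[-0.028,-0.0044,0],[-0.028,-0.0044,0]],"dr":[[0,0,0],[0,0,0],[0,0,0],[0,0,0],[0,0,0],[0,0,0],[0,0,0],[0,0,0]]}'
python3 - <<'E'
from h import *
W=cloud(load("pics/top0.npz")); 
m=(W[...,2]>.04)&(W[...,0]>.3)&(W[...,0]<.65)&(W[...,1]<-.15)&(W[...,1]>-.6); p=W[m]; print("box near y",p[:,1].max(),np.percentile(p[:,2],[50,99]))
E
```

```text
t: 12.32
position: [0.458, -0.1912, 0.0907]
eef_rot: [[-0.011, 1.0, -0.011], [1.0, 0.011, 0.004], [0.004, -0.011, -1.0]]
wrist_force: [-0.1, -0.8, -3.6]
finger_gap: 0.406
box near y -0.42720542383158633 [0.20491965 0.24995119]
```

```bash
python3 -m creep '{"claw":[0.02,0.02,0.02,0.02,0.02,0.02],"translation":[[-0.022,-0.003,0],[-0.018,-0.002,0],[-0.012,0,0],[-0.006,0,0],[0,0,0],[0,0,0]],"dr":[[-0.3,-0.2,0],[0,0,0],[0,0,0],[0,0,0],[0,0,0],[0,0,0]]}'
python3 - <<'E'
from h import *
d=snap("wrist","wrist5"); W=cloud(d)
hsv=cv2.cvtColor(d["img"],cv2.COLOR_RGB2HSV).astype(int); H,S,V=hsv[...,0],hsv[...,1],hsv[...,2]
g=(H>50)&(H<75)&(S>100)&(W[...,2]<.03)&(W[...,2]>-.01); p=W[g]; print(len(p),cv2.minAreaRect(p[:,:2].astype(np.float32)))
E
```

```text
t: 12.82
position: [0.4442, -0.2634, 0.0871]
eef_rot: [[0.004, 1.0, -0.014], [1.0, -0.004, -0.001], [-0.001, -0.014, -1.0]]
wrist_force: [0.1, 0.4, -3.1]
finger_gap: 0.408
7548 ((0.4841378331184387, -0.2916330099105835), (0.15861564874649048, 0.4217088222503662), 62.293033599853516)
```

View pics/wrist5.png

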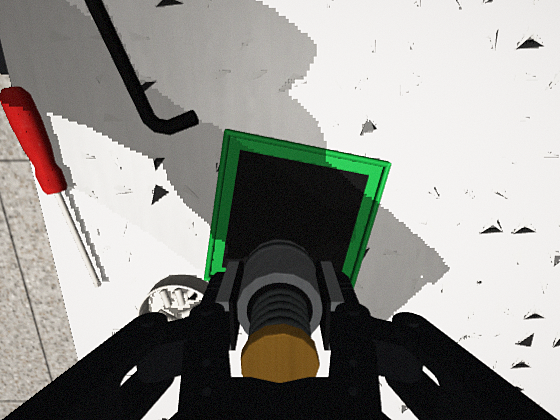

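The wrist view shows the spring held upright, cup at (280,285), over the green tray, whose visible corners are (225,130) and (390,162). The screw tin is at (175,298), so I'll check clearance to it before lowering.

```bash
python3 -m creep '{"claw":[0.02,0.02,0.02,0.02,0.02],"translation":[[-0.0025,0.0065,0.015],[0,0,0.012],[0,0,0],[0,0,0],[0,0,0]],"dr":[[-0.8,0,0],[0,0,0],[0,0,0],[0,0,0],[0,0,0]]}'
python3 - <<'E'
from h import *
W=cloud(load("pics/scene0.npz")); m=(W[...,2]>.012)&(W[...,2]<.03)&(W[...,0]>.3)&(W[...,0]<.5)&(W[...,1]<-.28)&(W[...,1]>-.42); p=W[m]; print(len(p),p.min(0),p.max(0))
E
```

```text
t: 13.28
position: [0.4518, -0.2603, 0.0594]
eef_rot: [[-0.003, 1.0, 0.0], [1.0, 0.003, 0.002], [0.002, 0.0, -1.0]]
wrist_force: [0.1, -0.2, -2.0]
finger_gap: 0.406
504 [ 0.30137047 -0.37260096  0.01200682] [ 0.39586654 -0.30673643  0.02300947]
```

```bash
python3 -m creep '{"claw":[0.02,0.02,0.02,0.02,0.02,0.02],"translation":[[-0.002,0,0.013],[0,0,0.013],[0,0,0.009],[0,0,0.004],[0,0,0],[0,0,0]],"dr":[[0,0,0],[0,0,0],[0,0,0],[0,0,0],[0,0,0],[0,0,0]]}'; python3 -c "
from plant import *;import numpy as np;s=sense();print(np.round(s['position'],5),np.round(s['wrist_force'],2))"
```

```text
t: 13.78
position: [0.4544, -0.2605, 0.0223]
eef_rot: [[-0.008, 1.0, 0.004], [1.0, 0.008, 0.001], [0.001, 0.004, -1.0]]
wrist_force: [0.9, -0.7, -1.4]
finger_gap: 0.407
[ 0.45441 -0.26049  0.02226] [ 0.87 -0.66 -1.41]
```

```bash
python3 -m creep '{"claw":[0.02,0.02,0.02,0.02,0.02],"translation":[[-0.001,-0.001,0.005],[0,0,0.004],[0,0,0],[0,0,0],[0,0,0]],"dr":[[0.2,0,0],[0,0,0],[0,0,0],[0,0,0],[0,0,0]]}'; python3 -m creep '{"claw":[0.02,0.02,0.02],"translation":[[0,0,0.001],[0,0,0.001],[0,0,0]],"dr":[[0,0,0],[0,0,0],[0,0,0]]}'
```

```text
t: 14.2
position: [0.4541, -0.262, 0.0139]
eef_rot: [[-0.008, 1.0, 0.002], [1.0, 0.008, -0.0], [-0.0, 0.002, -1.0]]
wrist_force: [0.5, 0.1, -2.3]
finger_gap: 0.408
t: 14.45
position: [0.4543, -0.2622, 0.0121]
eef_rot: [[-0.008, 1.0, 0.003], [1.0, 0.008, -0.0], [-0.0, 0.003, -1.0]]
wrist_force: [-0.4, -0.4, -1.8]
finger_gap: 0.404
```

```bash
python3 -m creep '{"claw":[0.02,0.02,0.02],"translation":[[0,0,0.001],[0,0,0.0007],[0,0,0]],"dr":[[0,0,0],[0,0,0],[0,0,0]]}'; python3 -m creep '{"claw":[0.02,0.02],"translation":[[0,0,0.0007],[0,0,0]],"dr":[[0,0,0],[0,0,0]]}'
```

```text
t: 14.7
position: [0.4544, -0.2623, 0.0104]
eef_rot: [[-0.008, 1.0, 0.003], [1.0, 0.008, -0.001], [-0.001, 0.003, -1.0]]
wrist_force: [-0.9, 0.0, -1.2]
finger_gap: 0.404
t: 14.87
position: [0.4544, -0.2623, 0.0105]
eef_rot: [[-0.007, 1.0, 0.004], [1.0, 0.007, -0.0], [-0.001, 0.004, -1.0]]
wrist_force: [-0.8, -0.6, -2.0]
finger_gap: 0.405
```

```bash
python3 -m creep '{"claw":[0.02,0.02],"translation":[[0,0,0.0008],[0,0,0.0003]],"dr":[[0,0,0],[0,0,0]]}'; python3 -m creep '{"claw":[0.02],"translation":[[0,0,0.0005]],"dr":[[0,0,0]]}'
```

```text
t: 15.03
position: [0.4545, -0.2624, 0.0104]
eef_rot: [[-0.007, 1.0, 0.004], [1.0, 0.007, -0.001], [-0.001, 0.004, -1.0]]
wrist_force: [-1.2, 1.0, 2.5]
finger_gap: 0.407
t: 15.12
position: [0.4546, -0.2624, 0.0103]
eef_rot: [[-0.007, 1.0, 0.005], [1.0, 0.007, -0.0], [-0.0, 0.005, -1.0]]
wrist_force: [-2.1, 1.4, 9.7]
finger_gap: 0.409
```

The spring is seated on the tray floor, since the force turned upward. Now opening.

```bash
python3 -m creep '{"claw":[0.02,0.04,0.045,0.05,0.055,0.06,0.06,0.06],"translation":[[0,0,0],[0,0,0],[0,0,0],[0,0,0],[0,0,0],[0,0,0],[0,0,0],[0,0,0]],"dr":[[0,0,0],[0,0,0],[0,0,0],[0,0,0],[0,0,0],[0,0,0],[0,0,0],[0,0,0]]}'
python3 - <<'E'
from h import *
snap("wrist","wrist6")
E
```

```text
t: 15.78
position: [0.4552, -0.2628, 0.0104]
eef_rot: [[-0.007, 1.0, 0.006], [1.0, 0.007, -0.001], [-0.001, 0.006, -1.0]]
wrist_force: [-0.2, -0.6, 0.1]
finger_gap: 0.701
```

View pics/wrist6.png

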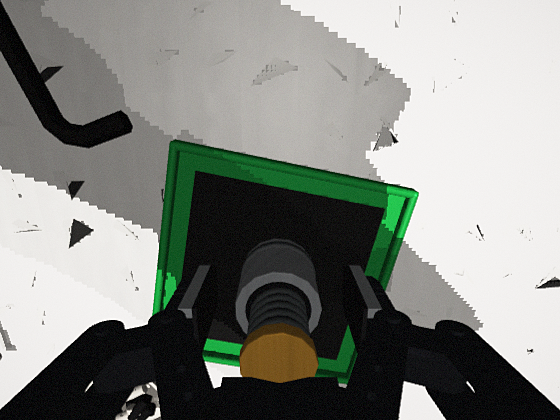

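The spring stands inside the tray, cup at (277,285), with the fingers clear on both sides at (210,290) and (355,285). I'll lift straight up, keeping the tool vertical.

```bash
python3 -m creep '{"claw":[0.06,0.06,0.06,0.06,0.06,0.06],"translation":[[0,0,-0.008],[0,0,-0.012],[0,0,-0.015],[0,0,-0.015],[0,0,0],[0,0,0]],"dr":[[0.1,0,0],[0,0,0],[0,0,0],[0,0,0],[0,0,0],[0,0,0]]}';  python3 -m creep '{"claw":[0.06,0.06,0.06,0.06,0.06,0.06,0.06,0.06],"translation":[[0,0,-0.02],[0,0,-0.03],[0,0,-0.03],[0,0,-0.03],[0,0,-0.02],[0,0,0],[0,0,0],[0,0,0]],"dr":[[0,0,0],[0,0,0],[0,0,0],[0,0,0],[0,0,0],[0,0,0],[0,0,0],[0,0,0]]}'
python3 - <<'E'
from h import *
d=snap("scene","scene7"); cv2.imwrite("pics/s7.png",cv2.resize(d["img"],None,fx=1.4,fy=1.4,interpolation=2))
d=snap("wrist","wrist7"); W=cloud(d)
hsv=cv2.cvtColor(d["img"],cv2.COLOR_RGB2HSV).astype(int); H,S,V=hsv[...,0],hsv[...,1],hsv[...,2]
yel=(H>15)&(H<32)&(S>80)&(V>60)&(W[...,2]>.05)&(W[...,2]<.09); p=W[yel]; print(len(p),p.mean(0),p.min(0),p.max(0))
E
```

```text
t: 16.33
position: [0.4544, -0.2626, 0.0641]
eef_rot: [[-0.007, 1.0, 0.003], [1.0, 0.007, -0.001], [-0.001, 0.003, -1.0]]
wrist_force: [-0.0, -0.4, -0.0]
finger_gap: 0.703
t: 17.0
position: [0.4524, -0.2613, 0.1968]
eef_rot: [[-0.007, 1.0, -0.003], [1.0, 0.007, 0.002], [0.002, -0.003, -1.0]]
wrist_force: [0.0, 0.1, -0.4]
finger_gap: 0.707
638 [ 0.45496905 -0.26226839  0.06927504] [ 0.44307344 -0.27537808  0.06592621] [ 0.46743459 -0.24975073  0.07145882]
```

View pics/s7.png

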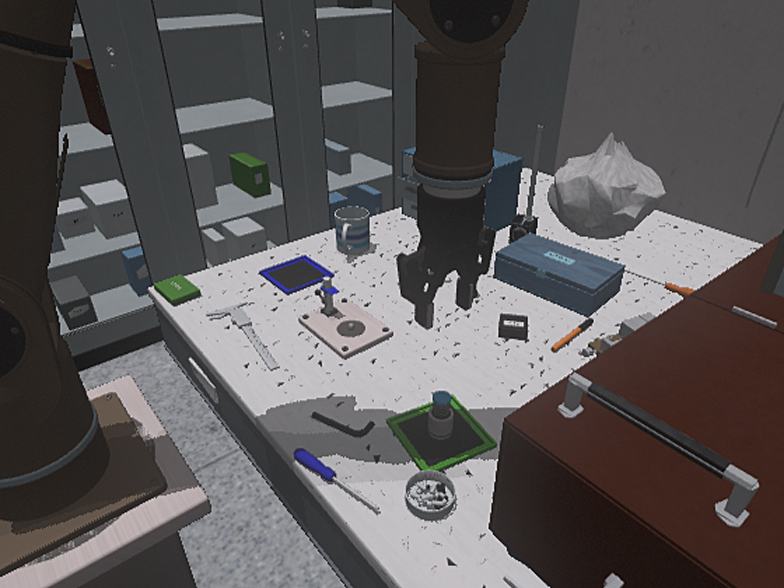

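View pics/wrist7.png

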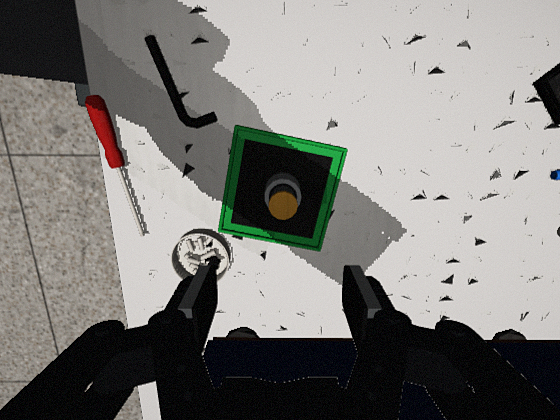

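The spring stands upright near the middle of the green tray. In the wrist view the cap is at (284,205); in the scene view (colours swapped when I saved it) the spring is at (440,415). The cap's top is at 69.3 mm, matching 3 + 66 mm, and the bystanders and the mark look unmoved. I'll hand in.

Run:
```python
from h import *
a=load("pics/scene0.npz");b=load("pics/scene7.npz")
for n,d in (("0",a),("7",b)):
    W=cloud(d);hsv=cv2.cvtColor(d["img"],cv2.COLOR_RGB2HSV).astype(int); H,S=hsv[...,0],hsv[...,1]
    m=((H<6)|(H>174))&(S>150)&(W[...,2]>.05)&(W[...,2]<.08)&(np.abs(W[...,0]-.5)<.05)&(W[...,1]>.04)&(W[...,1]<.12); print(n,m.sum(),np.median(W[m],0))
print(job_done())
```

```text
0 29 [0.49426722 0.07273081 0.0678689 ]
7 29 [0.49337173 0.07566644 0.06749416]
the job is handed in; nothing more can be done
None
```

The spring passed, so it now stands upright and released in the green tray. I handed the job in at about 17 s of the 64 s allowed.

- **Load test:** I pressed the cap with closed fingertips and held about 12 N for about 1.7 s (readings between 10.9 and 12.5 N). The highest reading at any point was 12.5 N, but I only read the force at the end of each call, not continuously. A side force of 2–4 N was present during the hold, and the tool tilted by up to about 1.3°, so the press was not perfectly straight down.
- **Result:** Under load the cap's top stayed at 71.7 mm. The red mark, in its low detent, was at 67.2 mm, so the cap was 4.5 mm above it. After release the cap sprang back to 78.3 mm.
- **Placing:** I lifted the spring off the stud by its cup and set it down within about 5 mm of the tray's centre. Pressing it home against the tray floor read 9.7 N. The cap's top now reads 69.3 mm, which matches a free spring standing upright on the tray floor.
- **Rest of the scene:** The mark still reads about 67.5 mm, and the fingers are clear of everything. The bystanders look unmoved in the last picture, but I did not measure them.

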